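# Set the bent-foot stirrer into the narrow-mouthed tin

### The arm

A 6-joint arm with a two-finger parallel gripper is mounted at the origin on a cart in front of the work surface, level with it; the furniture and walls round the work are solid. World frame = base frame: x ahead of the robot, y to its left, z up, the work surface at z = 0. Lengths are in m, angles in rad, forces in N, time in s.
With the tool pointing down it reaches from about 0.275 to 0.825 m from the base axis. Payload 4.9 kg.
Tool frame: the origin (TCP) lies midway between the tips of the shut fingers; the grasp point (between the pads) lies 19 mm behind it (bot.grip_depth is the distance from the TCP to the grasp point, in m); z points along the fingers, y is the line along which they close (so a half turn about z gives the same grasp; the last joint's range is limited). The gripper opens to 85 mm and grips with 20 to 120 N. Pads are 22 mm wide; open, the fingers measure 114 mm over their backs; the gripper's body (76 mm by 85 mm) begins 54 mm behind the grasp point. The pads swing forward as they close: fully open they stand 13 mm farther back than shut.
Start: joints at [-0.134, 0.326, -0.193, 1.052, 0, 1.437], TCP at [0.55, 0, 0.231] pointing down, gripper open.
Joint ranges: [-2.65, 2.65], [-0.97, 1.79], [-1.3, 1.35], [-1.93, 2.1], [-1.47, 1.37], [-3.14, 3.14]. Speed limits (rad/s): [2.57, 2.57, 3.14, 3.14, 3.14, 3.14].

### API

Orientations are given as a unit quaternion [w, x, y, z].
In Python, from cell import bot gives the robot as it stands. Calls block until the motion is done:
- bot.move_pose(position, orientation): joint-space move of the TCP to a pose.
- bot.move_linear(position, speed=0.15, rotation=None, until_force=None): straight line of the TCP; rotation=None keeps the orientation; speed is the mean speed in m/s. With until_force (N) it stops when the force on the tool has changed by that much, and returns True; else False.
- bot.goto_joints(angles): joint-space move.
- bot.set_gripper(opening, grasp_force=None): opening from 0.0 (shut) to 1.0 (fully open); grasp_force is the grip in N (None keeps the last); returns when the fingers have stopped.
- bot.wait(seconds).
- bot.solve_ik(position, orientation): joint angles nearest the present ones, or None.
- bot.camera(name): name is "scene" or "side" or "wrist"; returns the picture (400x640x3 uint8, red, green, blue); there is no depth.
- bot.calibration(name): a dict with "mtx" (3x3 intrinsics, pixels), "extrinsics" (4x4, takes a point from world to camera coordinates); the wrist camera has in their place "hand_eye" (4x4, takes a point from camera to tool coordinates, whose origin is the TCP and whose axes are the flange's). Camera axes: x right, y down, z forward; pixel columns grow to the right and rows downward; lengths in m; the calibration is good to about 2 mm. A picture is of the moment at which its call begins: read the wrist's pose just before it. calibration takes no time and is no camera call.
A pose or a line that the arm cannot do raises bot.PlanningError and nothing moves.
- bot.close_job(): hands the job in; it is judged then, once.
Trained networks look in the newest picture that a camera, given by its name, has taken for a name from the list of things; names that differ only in an ending like _2 or _b are one class to them, and where a whole thing is asked for, a point or a joint stands for the part that bears it (a point fixed in the world has none). Each returns a list of dicts, best first, with "confidence" (0 to 1); they miss things now and then, are a little off and sometimes report something else, mostly with a low value. They report only what shows in the picture. A call takes as long as a camera call. They do not tell look-alikes from the thing itself.
- bot.search_frame(camera, thing): "bbox" ([left, top, width, height] in pixels, round what is visible of it).
Readings, each from a call of its own:
- bot.read_clock(): time.
- bot.read_joint_positions(): joint angles.
- bot.read_joint_vel(): joint speeds.
- bot.read_joint_efforts(): joint torques, N m.
- bot.read_position(): TCP position.
- bot.read_tool_rot(): TCP orientation.
- bot.read_ft_force(): force on the tool from outside, world axes, zero at the start.
- bot.read_moment(): the same for the moment, N m.
- bot.read_gripper_width(): opening from 0.0 (shut) to 1.0 (fully open).
- bot.read_finger_force(): force on a finger pad.
Only numpy, scipy, OpenCV 4.12 (cv2) and the standard library are available. Lean on these libraries where they do the work, as an engineer would, in place of code of your own. Each camera call takes 0.05 s, during which the arm holds its last target. There are 200 camera calls.

### The job

Get the open tin ready for stirring: stand it upright in the tin holder, fully home in the ring, and let go of it. Then take the bent-foot stirrer off its hanger and, without forcing it, pass its foot tilted through the tin's mouth, which is narrower than the foot is long. Finish still holding the stirrer upright in the tin, the foot down in its lower half but clear of the tin's bottom and nothing of the stirrer touching the tin; leave the other things on the bench where they are.

Things in the scene. Friction and masses are not known exactly. Their poses are not given: they have to be found in the camera images.
- tin: The open tin to be stirred: round bare-metal tin, blank paper label, small open neck. Body 68 mm across; flat top 94 mm above its underside, with a low collar (39 mm across) in the middle. Hollow and empty, 63 mm across inside, bottom plate 2 mm thick. About 0.2 kg, loose, starts standing on the bench. Origin: centre of the underside; z up along its axis.
- tin_mouth (a point): Centre of the tin's mouth at the top edge of the collar, 98.5 mm above the tin's underside. The mouth is round, 32 mm across and 7 mm long through collar and top (98.5 down to 91.5 mm above the underside), then the tin widens to 63 mm.
- holder: Tin holder, screwed to the bench: grey round foot 96 mm across, 6 mm thick, with an upright ring on it, open at the top. The bore is 73 mm across and flares to about 79 mm at the lip, 32 mm above the bench. Origin: centre of its underside.
- holder_seat (a point): Centre of the seat inside the ring, 6 mm above the bench, on which the tin's underside rests when fully home; z up.
- hanger: Tool hanger, screwed to the bench: dark foot 105 x 80 x 10 mm, 14 mm square post at the back (54 mm along +x), forked aluminium arm on top, 34 mm wide, 5 mm thick, top 170 mm above the bench. Origin: on the bench, straight below the place in the fork where the stem hangs; x points from the fork's mouth to the post and lies within 0.35 rad of the world's x.
- hanger_fork (a point): Place in the fork where the stem hangs, at the arm's top. The slot is 9 mm wide, along the hanger's x, from +14 mm to its mouth at -23 mm, where the prongs have a lip 4 mm high. Lift the stirrer 8 to 100 mm, then draw it 45 mm or more toward the hanger's -x; its foot does not pass up through the fork.
- stirrer: Bent-foot stirrer, 236 mm long, 0.11 kg, loose: steel stem 6 mm across, a flat foot at its lower end, square to it, to one side only; round collar 19 mm across (z 150 to 156 mm) that rests on the fork; square wooden handle above. Starts upright on the hanger, foot within 0.5 rad of the hanger's -x. Origin: on the stem's axis at the foot's underside; x along the foot to its tip, z up the stem.
- foot_tip (a point): End of the foot: 36 mm from the stem's axis, 2.5 mm above the underside. The foot is 8 mm wide (y), 5 mm thick and 39 mm long in all (x -3 to +36 mm). It passes the mouth when the stirrer leans 30 to 42 degrees with the tip lowest, the heel following the tip in.
- foot_heel (a point): Heel of the stirrer: on the stem's axis, 2.5 mm above the foot's underside. Upright in the tin the stem must stand about 8 to 9 mm off the tin's axis, on the side away from the tip, so that foot and stem clear wall and mouth by some 4 mm.
- stirrer_grip (a point): Point to grip: on the axis of the square wooden handle (18 x 18 mm, 156 to 236 mm above the foot's underside, faces square to the stirrer's x and y), 200 mm above the foot's underside and 36 mm below the handle's end, which stands 256 mm above the bench while the stirrer hangs.
- closed_tin: Bystander: closed paint tin with lid and printed label, 68 mm across, 82 mm high; not part of the job. Origin: centre of underside.
- brush: Bystander: flat paint brush, 178 x 40 x 12 mm, lying. Origin: centre of underside.
- screwdriver: Bystander: flat screwdriver, 201 mm long, handle 28 mm, lying. Origin: centre of underside.
- marker_one: Bystander: marker pen, 137 x 13 x 15 mm, lying. Origin: centre of underside.
- marker_two: Bystander: marker pen, 137 x 13 x 15 mm, lying. Origin: centre of underside.
- masking_tape: Bystander: roll of masking tape, 104 mm across, 30 mm high, lying flat. Origin: centre of underside.
Not all that is in view belongs to the job. Leave any pink look-alike of the stirrer alone.

How it is judged:
By the outcome, as a careful person would: the job done as asked, in the order asked, and still so for the second after the job is handed in, while the arm keeps its last pose, push and grip.
It also fails if it takes over 72 s, if anything falls off the work surface, if the arm or the gripper's body presses on something with over 40 N, if the wrist force passes 120 N, or if a joint passes its speed limit or range.

## Working session

There is one attempt and no reset: what is moved stays moved. The work goes in short steps, each a Python script; the robot and the scene stay as the last script left them, time stands still between calls to the robot, and variables do not carry over. Pictures are saved under pics/ and viewed, at most 10 in all, crops included, and the job is handed in when it is done.

```bash
ls; mkdir -p pics; python3 - <<'E'
from cell import bot
import cv2,numpy as np
np.set_printoptions(precision=4,suppress=True)
ims=[]
for c in ("scene","side"):
    im=bot.camera(c); cv2.imwrite(f"pics/{c}0.png",im[...,::-1])
    k=bot.calibration(c); print(c,k["mtx"].tolist(),k["extrinsics"].tolist())
    for t in ("tin","holder","hanger","stirrer","closed_tin","foot_tip","tin_mouth","stirrer_grip","holder_seat"):
        try: print(t,[(np.round(d["bbox"]).astype(int).tolist(),round(d["confidence"],2)) for d in bot.search_frame(c,t)][:4])
        except Exception as e: print(t,e)
print(bot.calibration("wrist"), bot.read_clock())
E
```

```text
pics
scene [[421.35529561986584, 0.0, 320.66693791076716], [0.0, 421.35529561986584, 196.68635917146142], [0.0, 0.0, 1.0]] [[0.9046325652898718, -0.4261577921151192, -0.005427525829747222, -0.3795066595589292], [-0.2012253431210069, -0.41585862135991336, -0.8868877991755582, 0.25916748250996335], [0.3756970629415392, 0.8033997406398629, -0.4619529993807836, 0.8505459357623215], [0.0, 0.0, 0.0, 1.0]]
tin [([344, 220, 25, 49], 0.9)]
holder [([313, 139, 16, 33], 0.36)]
hanger [([307, 168, 40, 69], 0.96), ([312, 312, 53, 46], 0.42)]
stirrer [([316, 140, 8, 89], 0.68), ([231, 136, 24, 76], 0.54)]
closed_tin [([307, 178, 25, 39], 0.97)]
foot_tip [([314, 140, 13, 87], 0.97)]
tin_mouth [([340, 219, 30, 46], 0.96), ([304, 164, 42, 73], 0.54)]
stirrer_grip [([318, 137, 10, 36], 0.98), ([230, 136, 20, 79], 0.54)]
holder_seat [([367, 280, 38, 49], 0.92)]
side [[487.51864264571543, 0.0, 319.0906038494276], [0.0, 487.51864264571543, 198.57755756802382], [0.0, 0.0, 1.0]] [[-0.6125930144618096, -0.7903157206744993, -0.011439418138174751, 0.3412569171255276], [-0.5233487854548385, 0.41642130371647984
[... 256 characters left out ...]
[256, 184, 44, 71], 0.91), ([302, 216, 26, 37], 0.7)]
stirrer [([272, 169, 21, 72], 0.96), ([250, 252, 16, 69], 0.59)]
closed_tin []
foot_tip [([250, 253, 16, 69], 0.72), ([271, 169, 16, 72], 0.65)]
tin_mouth [([316, 182, 25, 42], 0.96)]
stirrer_grip [([271, 169, 23, 76], 0.9), ([248, 251, 16, 71], 0.82), ([346, 190, 28, 20], 0.42)]
holder_seat [([362, 171, 22, 32], 0.89)]
{'mtx': array([[358.396 ,   0.    , 319.7167],
       [  0.    , 358.396 , 203.9873],
       [  0.    ,   0.    ,   1.    ]]), 'hand_eye': array([[ 0.0005, -0.9459, -0.3243,  0.0829],
       [ 1.    ,  0.0003,  0.0008, -0.0005],
       [-0.0007, -0.3243,  0.9459, -0.1432],
       [ 0.    ,  0.    ,  0.    ,  1.    ]])} 1.0
```

View pics/scene0.png

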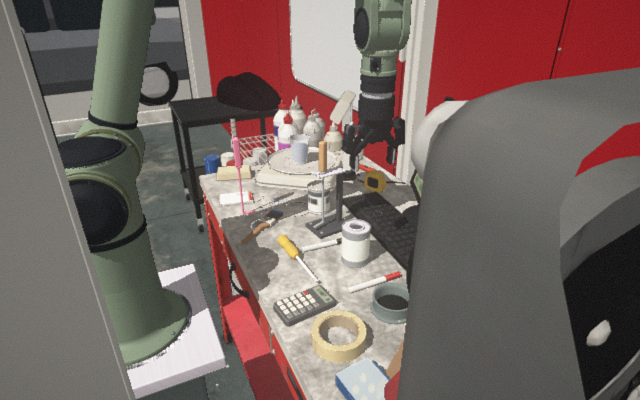

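View pics/side0.png

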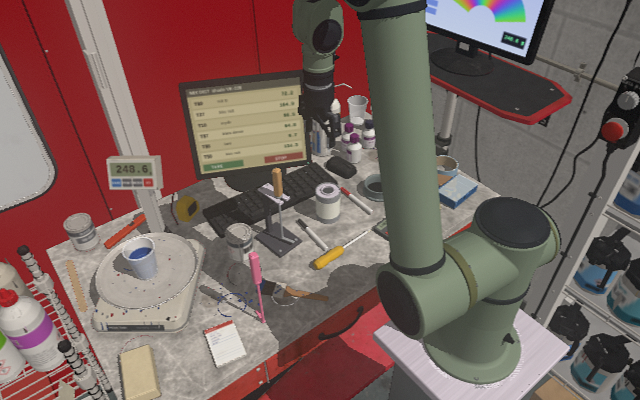

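The scene view shows the tin at (356,243), the holder at (390,303, partly hidden) and the hanger with the stirrer at (323,185). There is a pink decoy at (238,165). In the side view the tin is at (328,202), the holder at (373,187) and the stirrer handle at (277,183); the pink decoy is at (257,285).

```bash
cat > h.py <<'E'
from cell import bot
import cv2,numpy as np
from scipy.spatial.transform import Rotation as R
np.set_printoptions(precision=4,suppress=True)
def q2R(q): return R.from_quat(np.roll(q,-1)).as_matrix()
def R2q(M): return np.roll(R.from_matrix(M).as_quat(),1)
def cam(name):
    k=bot.calibration(name)
    if name!="wrist": return k["mtx"],k["extrinsics"]
    T=np.eye(4);T[:3,:3]=q2R(bot.read_tool_rot());T[:3,3]=bot.read_position()
    return k["mtx"],np.linalg.inv(T@k["hand_eye"])
def onplane(C,uv,z):
    K,E=C; d=E[:3,:3].T@np.linalg.inv(K)@[*uv,1]; c=-E[:3,:3].T@E[:3,3]
    return c+d*(z-c[2])/d[2]
def proj(C,p):
    K,E=C; q=K@(E[:3,:3]@np.asarray(p)+E[:3,3]); return q[:2]/q[2]
def tri(obs):
    A=[];b=[]
    for C,uv in obs:
        E=C[1]; d=E[:3,:3].T@np.linalg.inv(C[0])@[*uv,1]; d/=np.linalg.norm(d); c=-E[:3,:3].T@E[:3,3]
        P=np.eye(3)-np.outer(d,d);A.append(P);b.append(P@c)
    return np.linalg.lstsq(np.vstack(A),np.hstack(b),rcond=None)[0]
def down(a):  # tool z down, tool y (closing line) along world angle a
    y=np.array([np.cos(a),np.sin(a),0]); z=np.array([0,0,-1.]); return np.column_stack([np.cross(y,z),y,z])
E
python3 - <<'E'
from h import *
S,D=cam("scene"),cam("side")
for n,s,d,z in [("tintop",(356,227),(327,188),.0985),("holder",(392,293),(373,183),.032),("handle",(323,142),(277,169),.256),("fork",(322,183),(277,200),.17),("footlow",(321,228),(279,236),.02),("closedtop",(319,184),(240,228),.082)]:
    print(n,tri([(S,s),(D,d)]),onplane(S,s,z),onplane(D,d,z))
M=q2R(bot.read_tool_rot()); print(M); print(cam("wrist")[1])
E
```

```text
tintop [0.5159 0.0009 0.0966] [ 0.5097 -0.0052  0.0985] [0.5189 0.0007 0.0985]
holder [ 0.5095 -0.1696  0.0292] [ 0.503  -0.1746  0.032 ] [ 0.5118 -0.1689  0.032 ]
handle [0.5042 0.1632 0.2552] [0.5036 0.1617 0.256 ] [0.5029 0.1639 0.256 ]
fork [0.5076 0.1656 0.1463] [0.4766 0.1113 0.17  ] [0.495  0.1764 0.17  ]
footlow [0.5081 0.1667 0.0106] [0.4873 0.1414 0.02  ] [0.5158 0.1683 0.02  ]
closedtop [0.5407 0.2644 0.0889] [0.544  0.2747 0.082 ] [0.5499 0.261  0.082 ]
[[ 0.  1.  0.]
 [ 1. -0. -0.]
 [-0.  0. -1.]]
[[ 1.      0.0005  0.0007 -0.5499]
 [ 0.0002 -0.9459  0.3243 -0.0431]
 [ 0.0008 -0.3243 -0.9459  0.3806]
 [ 0.      0.      0.      1.    ]]
```

```bash
python3 - <<'E'
from h import *
def shot(n,things):
    C=cam("wrist"); im=bot.camera("wrist"); cv2.imwrite(f"pics/{n}.png",im[...,::-1]); np.savez(f"{n}.npz",K=C[0],E=C[1])
    for t in things: print(t,[(np.round(d["bbox"],1).tolist(),round(d["confidence"],2)) for d in bot.search_frame("wrist",t)][:3])
    return im[...,::-1]
a=shot("w1",("tin","tin_mouth","holder","holder_seat"))
bot.move_pose([.47,.13,.38],bot.read_tool_rot())
b=shot("w2",("stirrer","stirrer_grip","hanger","hanger_fork","foot_tip"))
print(bot.read_clock(),bot.read_position())
cv2.imwrite("pics/w12.png",np.vstack([cv2.resize(a,(480,300)),cv2.resize(b,(480,300))]))
E
```

```text
tin [([232.2, 129.4, 87.4, 101.3], 0.62)]
tin_mouth [([231.1, 131.1, 86.3, 98.3], 0.61)]
holder []
holder_seat [([238.9, 278.7, 79.0, 79.8], 0.89)]
stirrer [([320.6, 125.4, 59.4, 35.4], 0.97), ([348.7, 0.0, 64.2, 64.5], 0.64)]
stirrer_grip [([318.8, 123.5, 62.4, 40.6], 0.67)]
hanger [([318.4, 81.3, 99.8, 75.9], 0.67)]
hanger_fork [([316.4, 82.9, 101.2, 70.0], 0.62)]
foot_tip [([322.6, 124.2, 57.6, 34.9], 0.83)]
2.4083 [0.4701 0.1293 0.3789]
```

View pics/w1.png

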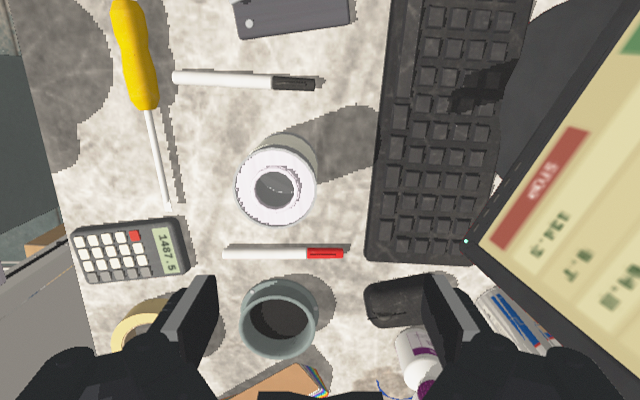

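View pics/w2.png

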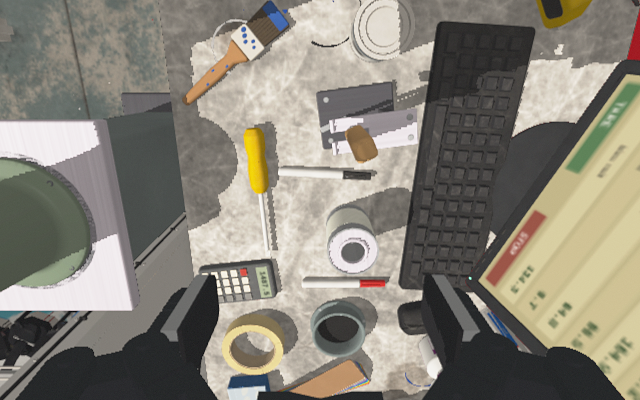

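The w1 view shows the tin's mouth at about (275,187) and the holder's ring at about (279,318). The w2 view shows the hanger foot at (357,115), the handle at (361,143), the tin at (352,250) and the holder at (337,327). I'll enlarge the parts that matter.

```bash
python3 - <<'E'
import cv2,numpy as np
a=cv2.imread("pics/w1.png");b=cv2.imread("pics/w2.png")
c1=cv2.resize(a[268:368,225:335],None,fx=3.6,fy=3.6,interpolation=cv2.INTER_CUBIC)
c2=cv2.resize(b[70:170,310:430],None,fx=3.33,fy=3.33,interpolation=cv2.INTER_CUBIC)[:c1.shape[0]]
c1=c1[:c2.shape[0]]
m=np.hstack([c1,c2]); print(m.shape); cv2.imwrite("pics/crop1.png",m)
E
```

```text
(333, 796, 3)
```

View pics/crop1.png

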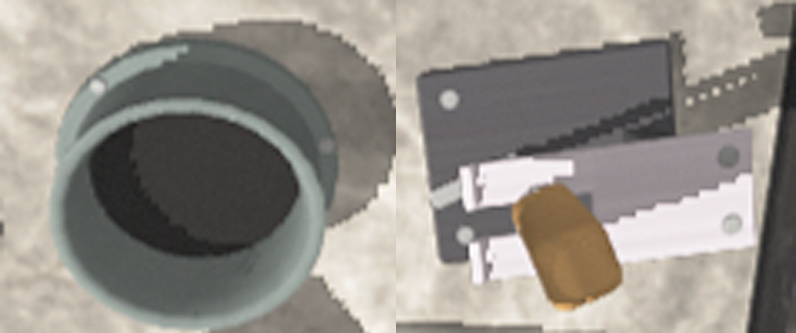

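The crop shows the holder lip ellipse centred at crop (187,211). It also shows the fork pointing left with a yaw of about 0.12, the handle top at about crop (583,266), and the foot tip peeking out at crop (434,198).

```bash
python3 - <<'E'
from h import *
W1,W2=[(lambda f:(f["K"],f["E"]))(np.load(n)) for n in("w1.npz","w2.npz")]
S,D=cam("scene"),cam("side")
c1=lambda x,y:(225+x/3.6,268+y/3.6); c2=lambda x,y:(310+(x-396)/3.33,70+y/3.33)
print("tin w1 top",onplane(W1,(275.5,186.5),.094),"mouth",onplane(W1,(274,187.5),.0985),"w2 mouth",onplane(W2,(352.5,251),.0985))
print("hold w1",onplane(W1,c1(187,211),.032),"w2",onplane(W2,(337.5,329),.032))
print("lip dia",onplane(W1,c1(325,211),.032)-onplane(W1,c1(50,211),.032))
g=onplane(W2,c2(583,266),.256);print("handle top",g, tri([(W2,c2(583,266)),(S,(323,142)),(D,(277,169))]))
t=onplane(W2,c2(434,198),.0225);print("tip",t,"foot len,yaw",np.linalg.norm((t-g)[:2]),np.arctan2(*(t-g)[1::-1]))
L=onplane(W2,c2(460,165),.174);Rr=onplane(W2,c2(478,283),.17)
B=onplane(W2,c2(752,130),.17);B2=onplane(W2,c2(755,245),.17)
print("fork tips",L,Rr,"back",B,B2,"yaw",np.arctan2(*(B-L)[1::-1]),np.arctan2(*(B2-Rr)[1::-1]))
p=[onplane(W2,c2(*q),.01) for q in((418,73),(668,40),(440,262))];print("foot corners",p,np.arctan2(*(p[1]-p[0])[1::-1]),np.arctan2(*(p[0]-p[2])[1::-1])-np.pi/2)
for nm,a in(("top",((540,240),(565,308))),("r",((622,285),(565,308)))):
    u=[onplane(W2,c2(*q),.256) for q in a];print(nm,np.linalg.norm(u[1]-u[0]),np.arctan2(*(u[1]-u[0])[1::-1]))
E
```

```text
tin w1 top [0.5138 0.0018 0.094 ] mouth [0.5132 0.0023 0.0985] w2 mouth [0.5127 0.002  0.0985]
hold w1 [ 0.501  -0.1828  0.032 ] w2 [ 0.4991 -0.1729  0.032 ]
lip dia [ 0.0874 -0.      0.    ]
handle top [0.5045 0.1639 0.256 ] [0.5044 0.1635 0.2551]
tip [0.4721 0.1494 0.0225] foot len,yaw 0.03545860204610249 -2.7203004277266385
fork tips [0.4788 0.1778 0.174 ] [0.4846 0.1431 0.17  ] back [0.5623 0.1873 0.17  ] [0.5661 0.1544 0.17  ] yaw 0.1122580615421824 0.13822214035173794
foot corners [array([0.4655, 0.1983, 0.01  ]), array([0.5671, 0.2112, 0.01  ]), array([0.4748, 0.1206, 0.01  ])] 0.12560419939642617 0.1188082815830398
top 0.016567710691918053 -1.1911158232924852
r 0.013700603631102488 -2.7464805716314746
```

```bash
python3 - <<'E'
from h import *
q=R2q(down(0))
bot.move_pose([.50,-.23,.27],q)
ims=[]
C=cam("wrist"); im=bot.camera("wrist")[...,::-1]; np.savez("w3.npz",K=C[0],E=C[1]); cv2.imwrite("pics/w3.png",im)
print([d["bbox"] for d in bot.search_frame("wrist","holder")], proj(C,[.5,-.18,.032]),bot.read_position())
bot.move_pose([.513,-.06,.25],q)
C=cam("wrist"); im=bot.camera("wrist")[...,::-1]; np.savez("w4.npz",K=C[0],E=C[1]); cv2.imwrite("pics/w4.png",im)
print(proj(C,[.513,.002,.0985]),bot.read_clock())
a=cv2.imread("pics/w3.png"); 
p=[int(v) for v in proj((np.load("w3.npz")["K"],np.load("w3.npz")["E"]),[.5,-.18,.032])]
t=[int(v) for v in proj(C,[.513,.002,.094])]
cr=lambda m,p:cv2.resize(m[max(p[1]-90,0):max(p[1]-90,0)+180,p[0]-90:p[0]+90],(400,400))
print(p,t); cv2.imwrite("pics/crop2.png",np.hstack([cr(a,p),cr(im,t)]))
E
```

```text
[[276.9, 70.6, 86.7, 92.5]] [319.365  115.4723] [ 0.5006 -0.2289  0.2706]
[319.3237 108.2881] 4.6917
[319, 115] [319, 107]
```

View pics/crop2.png

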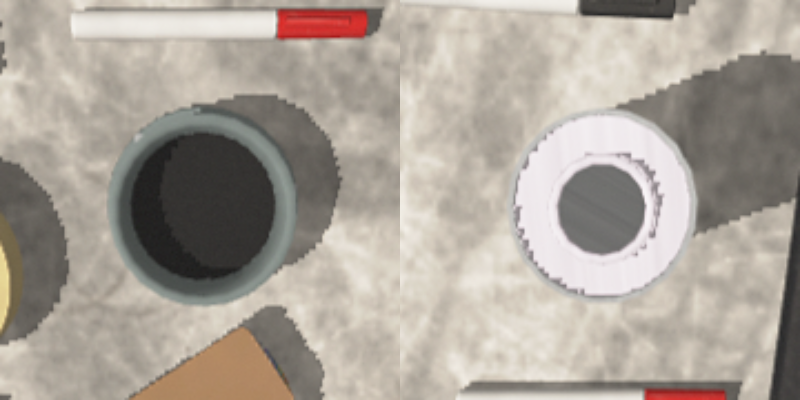

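The crop shows the bore bottom at crop (203,207), the lip outline centred at (202.5,205), the tin outline centred at (204,204) and the tin's mouth at (201,209).

```bash
python3 - <<'E'
from h import *
W3,W4=[(lambda f:(f["K"],f["E"]))(np.load(n)) for n in("w3.npz","w4.npz")]
f=180/400
print("bore bottom",onplane(W3,(229+203*f,25+207*f),.006),"lip",onplane(W3,(229+202.5*f,25+206*f),.032))
print("tin",onplane(W4,(229+204*f,17+204*f),.094),"mouth",onplane(W4,(229+201*f,17+209.5*f),.0985))
q=R2q(down(0))
bot.move_pose([.513,.002,.16],q)
bot.move_linear([.513,.002,.050],speed=.1)
print(bot.read_ft_force())
bot.set_gripper(0,grasp_force=40)
print(bot.read_gripper_width(),bot.read_finger_force(),bot.read_position(),bot.read_ft_force(),bot.read_clock())
E
```

```text
bore bottom [ 0.5011 -0.1852  0.006 ] lip [ 0.5008 -0.1823  0.032 ]
tin [0.5142 0.0013 0.094 ] mouth [ 0.5131 -0.0003  0.0985]
[-0.0243  0.7482 -0.0032]
0.7907928377239126 44.71456166356802 [0.5135 0.0019 0.051 ] [-1.7448  1.1196  6.6491] 6.7667
```

```bash
python3 - <<'E'
from h import *
bot.move_linear([.5135,.002,.12],speed=.12)
bot.move_linear([.501,-.182,.12],speed=.15)
bot.wait(.3)
C=cam("wrist"); im=bot.camera("wrist")[...,::-1]; cv2.imwrite("pics/w5.png",im)
dz=bot.read_position()[2]-.051
print("tin mouth pix",proj(C,np.array(bot.read_position())+[0,-.001,.0985-.051]))
f0=bot.read_ft_force()
r=bot.move_linear([.501,-.182,.0565],speed=.04,until_force=8)
print(r,f0,bot.read_position(),bot.read_ft_force(),bot.read_clock())
E
```

```text
tin mouth pix [320.7942 351.507 ]
True [-0.2988  0.3491 -1.9458] [ 0.5009 -0.1819  0.057 ] [-0.8948  0.2078  5.8162] 10.7583
```

```bash
python3 - <<'E'
from h import *
bot.set_gripper(1.0)
bot.move_linear([.501,-.182,.17],speed=.2)
bot.move_pose([.501,-.25,.24],R2q(down(0)))
C=cam("wrist"); im=bot.camera("wrist")[...,::-1]; np.savez("w6.npz",K=C[0],E=C[1]); cv2.imwrite("pics/w6.png",im)
cv2.imwrite("pics/crop3.png",cv2.resize(im[10:210,220:420],(600,600)))
print([d["bbox"] for d in bot.search_frame("wrist","tin_mouth")],proj(C,[.501,-.183,.1045]),bot.read_clock(),bot.read_ft_force())
E
```

```text
[[276.8, 57.1, 88.2, 95.1]] [320.9532 103.5182] 12.3833 [-0.3628  0.4753 -0.241 ]
```

View pics/crop3.png

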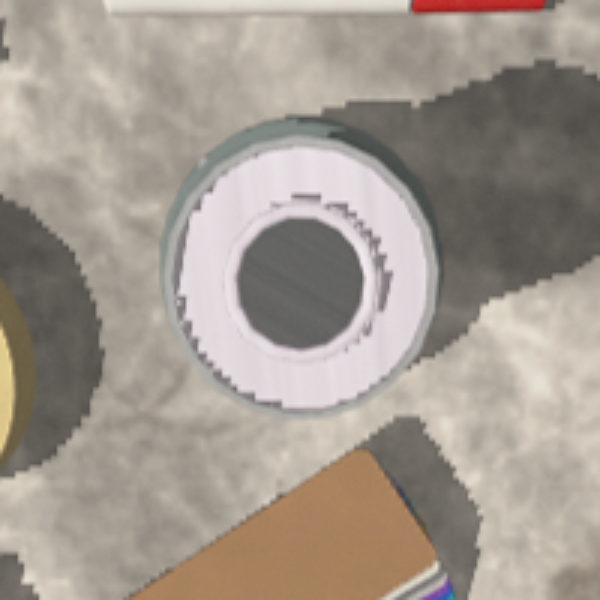

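The tin sits fully home: contact came at the expected height, and its outline is concentric with the ring. Next I'll plan the insertion path and check IK for the grasp options.

```bash
cat > plan.py <<'E'
import numpy as np
# plane of stirrer: u toward tip from tin axis, h height over tin underside; pose=(u,h,theta) of stirrer origin
zs=np.linspace(0,120,61)
F=np.array([(x,z) for x in np.linspace(-3,36,27) for z in (0,2.5,5)]+[(x,z) for x in(-3,36) for z in (1.2,3.7)]); ST=np.array([(s,z) for z in zs for s in(-3,3)])
# obstacle sample points: mouth wall (both sides), top inside, inner wall, bottom
def clear(u,h,t,tin):
    c,s=np.cos(t),np.sin(t)
    o=tin-[u,h]; x=o[:,0]*c-o[:,1]*s; z=o[:,0]*s+o[:,1]*c   # into stirrer frame
    def box(x0,x1,z0,z1):
        dx=np.maximum(x0-x,x-x1); dz=np.maximum(z0-z,z-z1)
        return np.where((dx<0)&(dz<0),np.maximum(dx,dz),np.hypot(np.maximum(dx,0),np.maximum(dz,0)))
    return min(box(-3,36,0,5).min(),box(-3,3,0,150).min(),box(-9.5,9.5,150,236).min())
r=15.49;w=31.24
P=[]
for sg in(-1,1):
    P+=[(sg*r,h) for h in np.arange(91.5,98.6,1)]+[(sg*x,91.5) for x in np.arange(r,w,1.5)]+[(sg*x,94) for x in np.arange(19.5,34,1.5)]+[(sg*19.5,h) for h in(96,98.5)]+[(sg*17.5,98.5)]+[(sg*w,h) for h in np.arange(2,92,2.)]
P+=[(x,2) for x in np.arange(-31,32,2.)]
tin=np.array(P)
def plan():
    H=np.append(np.arange(145,22,-3.),22); T=np.radians(np.arange(0,46,2.)); U=np.arange(-40,21,1.)
    C=np.array([[[clear(u,h,t,tin) for u in U] for t in T] for h in H])
    pen=np.where(C>1,30/np.maximum(C,1e-3)**2,1e6); pen=np.where(C>12,30/144,pen)
    J=pen[0].copy(); bp=[]
    for k in range(1,len(H)):
        best=np.full(J.shape,np.inf); arg=np.zeros(J.shape+(2,),int)
        for dt in range(-3,4):
            for du in range(-4,5):
                S=np.full(J.shape,np.inf)
                a=slice(max(dt,0),J.shape[0]+min(dt,0)); b=slice(max(du,0),J.shape[1]+min(du,0))
                a2=slice(max(-dt,0),J.shape[0]+min(-dt,0)); b2=slice(max(-du,0),J.shape[1]+min(-du,0))
                S[a,b]=J[a2,b2]+.15*dt*dt+.05*du*du
                m=S<best; best[m]=S[m]; arg[m]=(dt,du)
        J=best+pen[k]; bp.append(arg)
    i,j=0,int(np.argmin(abs(U+8.5))); 
    path=[(U[j],H[-1],T[i],C[-1,i,j])]
    for k in range(len(H)-1,0,-1):
        dt,du=bp[k-1][i,j]; i-=dt;j-=du; path.append((U[j],H[k-1],T[i],C[k-1,i,j]))
    return np.array(path[::-1])
if __name__=="__main__":
    p=plan(); np.save("path.npy",p); p[:,2]=np.degrees(p[:,2]); print(np.round(p,1).tolist())
E
cat >> h.py <<'E'
def tool_in_stirrer(mode,sg,d=.200):
    # tool axes in stirrer frame: z down the stem; y along stirrer x (mode 'x') or y; TCP 19mm past grasp point
    z=np.array([0,0,-1.]); y=sg*np.array([1.,0,0] if mode=='x' else [0,1.,0])
    T=np.eye(4);T[:3,:3]=np.column_stack([np.cross(y,z),y,z]);T[:3,3]=[0,0,d-bot.grip_depth];return T
def stir_pose(o,phi,th):
    T=np.eye(4);T[:3,:3]=(R.from_euler('z',phi)*R.from_euler('y',th)).as_matrix();T[:3,3]=o;return T
def ins_pose(mouth,phi,u,h,th): # mm in the plane; mouth=xy of tin axis
    return stir_pose([mouth[0]+u*1e-3*np.cos(phi),mouth[1]+u*1e-3*np.sin(phi),.006+h*1e-3],phi,th)
E
python3 plan.py; python3 - <<'E'
from h import *
p=np.load("path.npy"); m=(.5005,-.1835)
print(bot.grip_depth,bot.read_joint_positions())
for mode in 'xy':
  for sg in(1,-1):
    X=tool_in_stirrer(mode,sg)
    g=stir_pose([.5045,.1637,.02],-2.74,0)@X
    jg=bot.solve_ik(g[:3,3],R2q(g[:3,:3])); print(mode,sg,"grasp",None if jg is None else np.array(jg))
    for phi in (-2.74,-3.1,2.8,2.4,2.0,1.2,-1.6):
        out=[]
        for k in (0,len(p)//2,-1):
            T=ins_pose(m,phi,*p[k,:3])@X; j=bot.solve_ik(T[:3,3],R2q(T[:3,:3])); out.append(None if j is None else np.round(j,2).tolist())
        if all(o is not None for o in out): print("  ",phi,out)
E
```

```text
[[-24.0, 145.0, 44.0, 25.4], [-24.0, 142.0, 44.0, 23.0], [-24.0, 139.0, 44.0, 20.6], [-24.0, 136.0, 44.0, 18.5], [-24.0, 133.0, 44.0, 16.4], [-24.0, 130.0, 44.0, 14.3], [-24.0, 127.0, 44.0, 12.4], [-24.0, 124.0, 44.0, 10.9], [-24.0, 121.0, 44.0, 10.2], [-23.0, 118.0, 44.0, 8.8], [-22.0, 115.0, 44.0, 7.3], [-20.0, 112.0, 44.0, 6.2], [-18.0, 109.0, 44.0, 5.7], [-15.0, 106.0, 44.0, 5.7], [-12.0, 103.0, 44.0, 5.7], [-9.0, 100.0, 44.0, 5.6], [-7.0, 97.0, 44.0, 6.4], [-6.0, 94.0, 42.0, 7.2], [-6.0, 91.0, 40.0, 6.5], [-7.0, 88.0, 38.0, 6.3], [-8.0, 85.0, 36.0, 6.9], [-9.0, 82.0, 34.0, 7.6], [-10.0, 79.0, 32.0, 8.1], [-11.0, 76.0, 30.0, 8.6], [-12.0, 73.0, 28.0, 8.8], [-12.0, 70.0, 26.0, 8.7], [-13.0, 67.0, 24.0, 9.2], [-14.0, 64.0, 24.0, 9.5], [-14.0, 61.0, 22.0, 9.8], [-15.0, 58.0, 22.0, 10.0], [-15.0, 55.0, 20.0, 9.9], [-15.0, 52.0, 20.0, 9.7], [-15.0, 49.0, 18.0, 10.5], [-15.0, 46.0, 16.0, 10.0], [-15.0, 43.0, 16.0, 10.3], [-15.0, 40.0, 16.0, 10.2], [-15.0, 37.0, 14.0, 10.1], [-15.0, 34.0, 12.0, 9.4], [-14.0, 31.0, 10.0, 8.9], [-13.0, 28.0, 8.0, 7.9], [-11.0, 25.0, 4.0, 6.0], [-9.0, 22.0
[... 3222 characters left out ...]
0.49, 0.48, -0.88], [-0.48, 0.33, -0.25, 0.99, 0.0, -0.52]]
   2.8 [[-0.71, -0.48, -1.09, 0.23, 0.25, -0.27], [-0.64, -0.3, -1.0, 0.29, 0.16, -0.25], [-0.49, 0.33, -0.25, 0.99, 0.0, -0.15]]
   2.4 [[-0.17, -0.33, -1.01, 0.2, -0.38, 0.43], [-0.26, -0.21, -0.94, 0.3, -0.26, 0.41], [-0.49, 0.33, -0.25, 0.99, 0.0, 0.25]]
   2.0 [[0.07, -0.02, -0.72, 0.54, -0.71, 1.09], [-0.05, 0.02, -0.71, 0.54, -0.52, 1.01], [-0.5, 0.32, -0.26, 0.99, 0.0, 0.64]]
   1.2 [[0.06, 0.57, 0.08, 1.46, -0.68, 2.13], [-0.02, 0.5, -0.06, 1.25, -0.55, 1.98], [-0.51, 0.31, -0.27, 0.99, 0.0, 1.43]]
   -1.6 [[-0.9, 0.79, 0.45, 1.86, 0.47, -2.59], [-0.85, 0.68, 0.24, 1.59, 0.39, -2.48], [-0.47, 0.31, -0.28, 0.98, 0.0, -2.02]]
```

```bash
sed -i 's/arange(0,46,2.)/arange(0,42,2.)/' plan.py; python3 plan.py | cut -c1-80; python3 - <<'E'
from h import *
p=np.load("path.npy"); print("min clear",p[:-1,3].min())
X=tool_in_stirrer('x',-1); g=stir_pose([.5045,.1637,.02],-2.74,0)@X; q=R2q(g[:3,:3]); G=g[:3,3]
bot.set_gripper(.55)
bot.move_pose([.50,-.05,.36],R2q(down(0)))
bot.move_pose(G+[0,0,.13],q)
bot.move_linear(G,speed=.12,until_force=6)
print(bot.read_position(),G,bot.read_ft_force())
bot.set_gripper(0,grasp_force=60); bot.wait(.2)
print(bot.read_gripper_width()*85,bot.read_finger_force(),bot.read_ft_force(),bot.read_position())
P=np.array(bot.read_position())
bot.move_linear(P+[0,0,.03],speed=.06); bot.wait(.2); print("lift",bot.read_ft_force())
d=np.array([-np.cos(.125),-np.sin(.125),0])*.085
bot.move_linear(P+[0,0,.03]+d,speed=.08); bot.wait(.3)
print(bot.read_ft_force(),bot.read_position(),bot.read_clock())
C=cam("wrist"); im=bot.camera("wrist")[...,::-1]; np.savez("w7.npz",K=C[0],E=C[1]); cv2.imwrite("pics/w7.png",im)
T=np.eye(4);T[:3,:3]=q2R(bot.read_tool_rot());T[:3,3]=bot.read_position();S=T@np.linalg.inv(X)
for o in([0,0,.0],[.036,0,.0],[.036,.004,.005],[.036,-.004,.005],[-.003,.004,.005],[0,0,.15]): print(o,proj(C,(S@[*o,1])[:3]))
E
```

```text
[[-25.0, 145.0, 40.0, 26.7], [-25.0, 142.0, 40.0, 24.1], [-25.0, 139.0, 40.0, 21
min clear 4.503507904101257
[0.5051 0.1637 0.202 ] [0.5045 0.1637 0.2013] [ 0.4442  0.2753 -0.7262]
17.412404388695055 58.62837374210358 [-1.7461 -0.7682  5.447 ] [0.5047 0.1638 0.202 ]
lift [ 0.0233  0.2428 -1.1374]
[-0.4795 -0.5993 -0.8323] [0.4205 0.1532 0.2319] 18.8083
[0, 0, 0.0] [320.0539 175.3172]
[0.036, 0, 0.0] [281.4114 175.3041]
[0.036, 0.004, 0.005] [281.0159 180.87  ]
[0.036, -0.004, 0.005] [280.7143 172.4154]
[-0.003, 0.004, 0.005] [323.3129 180.8837]
[0, 0, 0.15] [320.5432 245.0134]
```

View pics/w7.png

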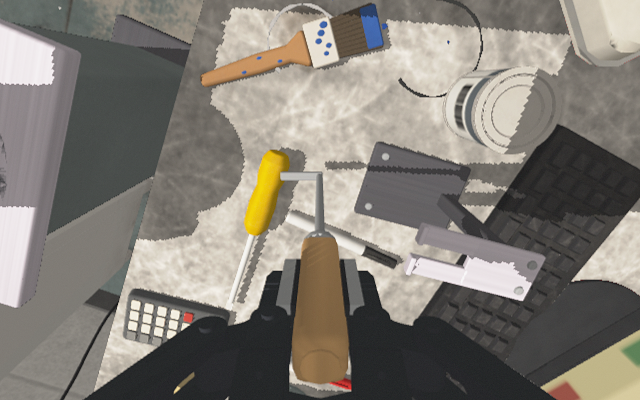

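The foot shows at (281,177) to (322,175), within about 1 px of the prediction, so the stirrer is held as modelled. Now I'll move above the mouth, tilted.

```bash
cat > ins.py <<'E'
from h import *
p=np.load("path.npy"); p[-1,0]=-8.5; X=tool_in_stirrer('x',-1); PHI=2.4; M=np.array([.5005,-.1835])
def tgt(k): 
    T=ins_pose(M,PHI,*p[k,:3])@X; return T[:3,3],R2q(T[:3,:3])
E
python3 - <<'E'
from ins import *
print([np.round([*a[:2],np.degrees(a[2]),a[3]],1).tolist() for a in p[4:-1:2]])
P=np.array(bot.read_position())
bot.move_linear(P+[0,0,.17],speed=.2)
a,q=tgt(0); bot.move_pose(a+[0,0,.07],q)
k=int(np.argmin(abs(p[:,1]-124))); b,q2=tgt(k)
bot.move_linear(b,speed=.12,rotation=q2); bot.wait(.4)
C=cam("wrist"); im=bot.camera("wrist")[...,::-1]; np.savez("w8.npz",K=C[0],E=C[1])
T=np.eye(4);T[:3,:3]=q2R(bot.read_tool_rot());T[:3,3]=bot.read_position();S=T@np.linalg.inv(X)
print(k,b,bot.read_position(),bot.read_clock(),bot.read_ft_force())
pts=[proj(C,(S@[*o,1])[:3]) for o in([.036,.004,.005],[.036,-.004,.005],[-.003,-.004,.005],[-.003,.004,.005])]
print(np.array(pts))
th=np.linspace(0,2*np.pi,60); e=np.array([proj(C,[M[0]+.016*np.cos(t),M[1]+.016*np.sin(t),.1045]) for t in th])
cc=np.clip(e.mean(0).astype(int)-[65,75],0,None); f=5
cr=cv2.resize(im[cc[1]:cc[1]+120,cc[0]:cc[0]+140],None,fx=f,fy=f,interpolation=cv2.INTER_CUBIC)
cr0=cr.copy()
for q,c in((e,(0,0,255)),(np.array(pts),(0,255,0))): cv2.polylines(cr,[((q-cc+.5)*f).astype(np.int32)],True,c,1)
cv2.imwrite("pics/crop4.png",cr); print(cc,e.mean(0))
E
```

```text
[[-25.0, 133.0, 40.0, 17.2], [-25.0, 127.0, 40.0, 13.3], [-25.0, 121.0, 40.0, 10.2], [-23.0, 115.0, 40.0, 7.7], [-20.0, 109.0, 40.0, 5.0], [-13.0, 103.0, 40.0, 4.5], [-8.0, 97.0, 40.0, 5.2], [-7.0, 91.0, 40.0, 6.2], [-8.0, 85.0, 36.0, 6.9], [-10.0, 79.0, 32.0, 8.1], [-12.0, 73.0, 28.0, 8.8], [-13.0, 67.0, 24.0, 9.2], [-14.0, 61.0, 22.0, 9.8], [-15.0, 55.0, 20.0, 9.9], [-15.0, 49.0, 18.0, 10.5], [-15.0, 43.0, 16.0, 10.3], [-15.0, 37.0, 14.0, 10.1], [-14.0, 31.0, 10.0, 8.9], [-11.0, 25.0, 4.0, 6.0]]
7 [ 0.433  -0.1217  0.2689] [ 0.4331 -0.1217  0.2691] 22.2667 [-0.3441  0.0479 -0.4405]
[[279.8498 180.9822]
 [279.5341 172.519 ]
 [322.2034 172.5115]
 [322.1844 180.9744]]
[215  99] [280.8024 174.225 ]
```

View pics/crop4.png

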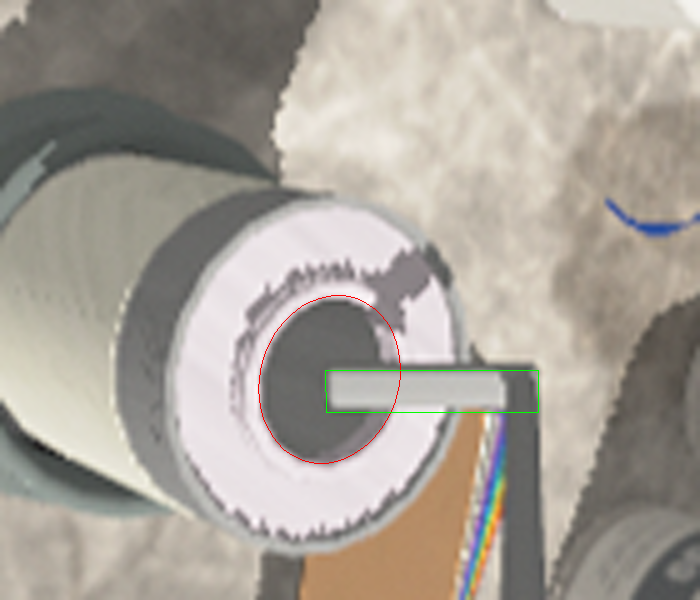

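The projected mouth (red) and foot (green) match the picture to about 1 mm, so I'm inserting under force watch.

```bash
python3 - <<'E'
from ins import *
f0=np.array(bot.read_ft_force()); ok=True; mx=0
ks=list(range(9,len(p)-1,2)); ks+=[len(p)-1] 
for k in ks:
    a,q=tgt(k)
    hit=bot.move_linear(a,speed=.06,rotation=q,until_force=5)
    df=np.linalg.norm(np.array(bot.read_ft_force())-f0); mx=max(mx,df)
    if hit: print("HIT",k,p[k],df); ok=False; break
bot.wait(.5)
T=np.eye(4);T[:3,:3]=q2R(bot.read_tool_rot());T[:3,3]=bot.read_position();S=T@np.linalg.inv(X)
print(ok,mx,bot.read_ft_force(),bot.read_moment(),S[:3,3],S[:3,2],bot.read_clock())
c=np.array([np.cos(PHI),np.sin(PHI)]);print("u mm",(S[:2,3]-M)@c*1e3)
C=cam("wrist"); im=bot.camera("wrist")[...,::-1]
th=np.linspace(0,2*np.pi,60); e=np.array([proj(C,[M[0]+.016*np.cos(t),M[1]+.016*np.sin(t),.1045]) for t in th])
s=np.array([proj(C,(S@[x,0,.0985-.022,1])[:3]) for x in(-.003,.003)])
cc=np.clip(e.mean(0).astype(int)-[70,60],0,None);f=5
cr=cv2.resize(im[cc[1]:cc[1]+120,cc[0]:cc[0]+140],None,fx=f,fy=f,interpolation=cv2.INTER_CUBIC)
for q,c in((e,(0,0,255)),(s,(0,255,0))): cv2.polylines(cr,[((q-cc+.5)*f).astype(np.int32)],True,c,1)
cv2.imwrite("pics/crop5.png",cr)
E
```

```text
True 1.5835036427383682 [ 0.5367 -0.0335 -1.4112] [0.0017 0.014  0.0173] [ 0.5068 -0.1892  0.0282] [-0.0003  0.0002  1.    ] 28.0667
u mm -8.458155696415911
```

View pics/crop5.png

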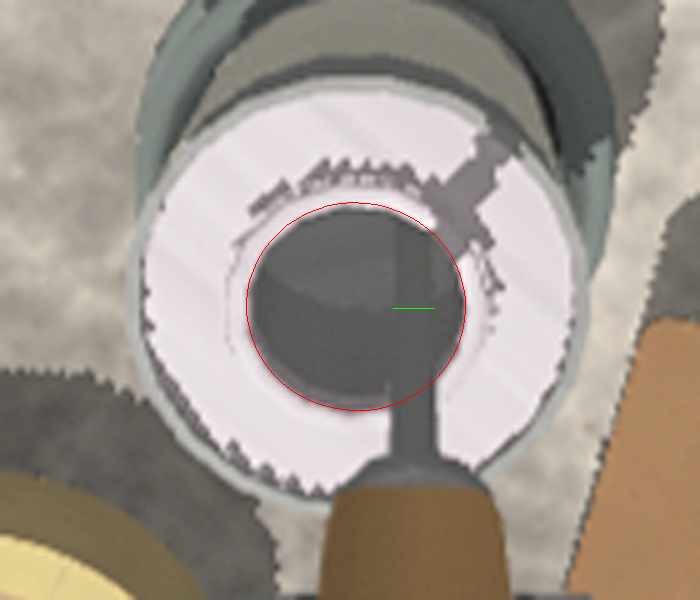

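The stem stands in the mouth where planned (crop about (414,308), stem clear of the rim at about (465,308)). There is no contact force and the tin is still seated, so I'm handing in.

```bash
python3 -c "
from cell import bot
print(bot.close_job())"
```

```text
the job is handed in; nothing more can be done
None
```

I handed the job in at about 28 s of robot time: the tin is home in the holder and released, and the stirrer is held upright in it, foot about 22 mm above the tin's underside, with no sign of contact in the force readings or the last picture.

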